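# Catch the falling lid of the objective case and lower it shut

## Task

The lid of the microscope objective case stands open, leaning back, and its worn hinge no longer holds it once it is past upright. With a fingertip push the lid forward past upright so that it falls, catch it on the outside of a finger while it is still clearly open, and lower it on the finger, slowly and without letting it drop, until it is fully shut; then move the hand away. Pinch and lift nothing, do not press hard on the lid, and leave the things standing around as they are.

Things in the scene. Friction and masses are not known exactly. Their poses are not given: they have to be found in the camera images.
- case: grey plastic tray of the case, fixed to the bench: 130 mm deep (x) x 180 mm wide (y) x 75 mm high, open at the top. Origin at the centre of its underside, on the bench; its front is towards its own -x, which faces the robot's right (world -y) within 20 degrees; the lid's hinge is along its rear (+x) upper edge, z up.
- lid (a joint): hinge angle of the white lid (0.25 kg), rad: 0 shut, level on the tray's rim; 1.57 upright; 1.85 leaning back on its stop, where it starts or soon rests. Tipping it takes 1 to 2 N. Past upright it falls forward by itself, slowly at first, about 2 to 4 s to shut, at 0.9 to 1.4 rad/s when nearly level. It drops that fast from any small height, so it must be carried all the way down.
- lid_hinge (a point): middle of the hinge line; in the case's frame x +65, y 0, z 75.5 mm. The axis is level, along the case's y. The lid is a flat panel 8 mm thick, 180 mm wide, 130 mm from hinge to main edge; its inner face (underside when shut) lies in the plane of the hinge line. The axes turn with the lid: x points from the lid's edge to the hinge, z out of its outer face.
- lip_edge (a point): middle of the free edge of the lid's thumb lip, on the inner face, 160 mm from the hinge line. The lip is a tab 90 mm wide, 8 mm thick, reaching 30 mm beyond the panel: with the lid shut it sticks out 30 mm in front of the tray's front wall, its underside 75.5 mm above the bench, free space under it. Axes as for lid_hinge.
- vial: bystander: small capped glass vial, 26 mm diameter, 50 mm high, beside the case; origin at the centre of its underside
- slide_box: bystander: flat white slide box, 85 x 32 x 22 mm, beside the case; origin at the centre of its underside
- objective: bystander: steel microscope objective standing on end, 30 mm diameter, 44 mm high, beside the case; origin at the centre of its underside
- lens_cap: bystander: flat black cap, 40 mm diameter, 14 mm high, near the case's front; origin at the centre of its underside
- spray: bystander: white spray bottle, 64 mm diameter, 195 mm high, behind on the left; origin at the centre of its underside
- mouse: bystander: black computer mouse, 105 x 60 x 28 mm, at the right; origin at the centre of its underside
- beaker: bystander: glass beaker, 64 mm diameter, 85 mm high, on the left; origin at the centre of its underside

How it is judged:
By the outcome, as a careful person would: the job done as asked, in the order asked, and still so for the second after the job is handed in, with the robot touching nothing.
It also fails if it takes over 64 s, if anything falls off the work surface, if the arm or the gripper's body presses on something with over 40 N, if the wrist force passes 120 N, or if a joint passes its speed limit or range.

## Robot

A 6-joint arm with a two-finger parallel gripper is mounted at the origin on the work surface. World frame = base frame: x ahead of the robot, y to its left, z up, the work surface at z = 0. Lengths are in m, angles in rad, forces in N, time in s.
With the tool pointing down it reaches from about 0.25 to 0.775 m from the base axis. Payload 8.9 kg.
Tool frame: the origin (TCP) lies on the centre line of the jaws, within the pads' length; the fingertips stand 19 mm ahead of it and the grasp point (between the pads) is the TCP; z points along the fingers, y is the direction in which the jaws open and shut (so a half turn about z gives the same grasp; the last joint's range is limited). The gripper opens to 85 mm and grips with 20 to 120 N. Pads are 22 mm wide; open, the fingers measure 114 mm over their backs; the gripper's body (76 mm by 85 mm) begins 54 mm behind the grasp point. The pads swing forward as they close: fully open they stand 13 mm farther back than shut.
Start: joints at [1.025, 0.291, -0.153, 1.127, 0, 1.431], TCP at [0.208, 0.482, 0.25] pointing down, gripper open.
Joint ranges: [-2.52, 2.52], [-0.91, 1.74], [-1.3, 1.37], [-1.96, 2.02], [-1.52, 1.47], [-3.14, 3.14]. Speed limits (rad/s): [2.22, 2.22, 2.79, 3.14, 3.14, 3.14].

## Interface

Orientations are given as a unit quaternion [x, y, z, w].
In Python, from plant import arm, vision gives the robot as it stands. The module is installed in compiled form; this text tells all that it offers.
- The arm moves only by the shell command python3 -m crank 'ROWS'. ROWS is a JSON object of lists of equal length, an entry for each row: "delta_pos": the shift along the tool's x, y, z scaled (see below), a list of three; "rot": the turn, a rotation vector about the tool's x, y, z scaled (see below), a list of three; "gripper": the finger opening in mm, from 0 to 85.4. A call has 1 to 5 rows; each row is the pose to reach, as a shift and turn from the pose measured when the call began, along the tool's axes at that moment; what a row does not reach only later rows make up. The controller multiplies each number of a shift by 0.3 m and each number of a turn by 120 degrees. A row lasts 1/12 s, in which the tool goes at most 41.7 mm and 7.16 degrees, less where a joint would pass 70% of its speed; a pose out of reach is approached as far as the arm can. A call with a number of a shift or a turn outside -1 to 1 is refused whole. A call with a gripper value outside its range is refused whole. The fingers move at their own pace and stop on an object; the grip force is fixed at half the most. Time passes only in rows, so rows that repeat a pose let the fingers close. It gives the time, the measured TCP pose, the force and the opening at its end, in the units of the state.
- arm.read_state(): the state, without advancing time (a new reading comes with each control period).
- vision.grab_frame(name): name is "side" or "top" or "wrist"; returns a dict with "image" (384x512x3 uint8, red, green, blue), "range_z" (384x512 float32, m along the optical axis (not along the pixel's ray), 0 where there is no reading), "camera_matrix" (3x3 intrinsics, pixels), "k1" (the pictures are not rectified: a ray, as slopes to the right and down, at radius r is drawn at 1 + k1 r^2 times it, then the intrinsics apply), "extrinsics" (4x4, takes a point from world to camera coordinates); the wrist camera has in their place "tool_from_camera" (4x4, takes a point from camera to tool coordinates, whose origin is the TCP and whose axes are the flange's). Camera axes: x right, y down, z forward; pixel columns grow to the right and rows downward; lengths in m; the calibration is good to about 2 mm. A picture is of the moment at which its call begins: read the wrist's pose just before it.
- arm.hand_in(): hands the job in, once; it reports no verdict.
The state is a dict: "clock": time; "joints": joint angles; "dq": joint speeds; "joint_torque": joint torques, N m; "position": TCP position; "tcp_rot": TCP orientation; "ft_force": force on the tool from outside, world axes, zero at the start; "torque": the same for the moment, N m; "gripper_width": finger opening in m.
Only numpy, scipy, OpenCV 4.12 (cv2) and the standard library are available. Lean on these libraries where they do the work, as an engineer would, in place of code of your own. Each camera call takes 0.05 s, during which the arm holds its last target.

## Working session

There is one attempt and no reset: what is moved stays moved. The work goes in short steps, Python scripts to look and compute and a shell command to move; the robot and the scene stay as the last step left them, time stands still between calls to the robot, and variables do not carry over. Pictures are saved under pics/ and viewed, and the job is handed in when it is done.

```bash
mkdir -p pics; cat > h.py <<'E'
import numpy as np,cv2
from scipy.spatial.transform import Rotation as R
from plant import arm,vision
def save(n,f):
    im=vision_im=f["image"]; cv2.imwrite("pics/"+n,im[:,:,::-1])
def cloud(f,T=None):
    K=np.array(f["camera_matrix"]);z=f["range_z"];h,w=z.shape
    uv=np.stack(np.meshgrid(np.arange(w),np.arange(h)),-1).reshape(-1,1,2).astype(float)
    n=cv2.undistortPoints(uv,K,np.array([f["k1"],0,0,0,0.])).reshape(h,w,2)
    P=np.dstack([n[...,0]*z,n[...,1]*z,z])
    E=np.linalg.inv(np.array(f["extrinsics"])) if T is None else T
    W=P@E[:3,:3].T+E[:3,3]; W[z==0]=np.nan
    return W
E
python3 - <<'E'
from h import *
s=arm.read_state();print({k:np.round(v,3).tolist() for k,v in s.items()})
for n in("side","top"):
    f=vision.grab_frame(n);save(n+"0.png",f);W=cloud(f);np.save(n+"0.npy",W)
    print(n,np.round(np.linalg.inv(np.array(f["extrinsics"])),2).tolist(),f["k1"])
E
```

```text
{'clock': 0.0, 'joints': [1.025, 0.291, -0.154, 1.127, 0.0, 1.431], 'dq': [0.0, -0.0, -0.001, 0.0, -0.001, 0.0], 'joint_torque': [-0.003, -53.715, 33.137, 0.016, -0.0, 0.0], 'position': [0.208, 0.482, 0.25], 'tcp_rot': [0.202, 0.979, -0.001, -0.0], 'ft_force': [0.34, -0.106, 0.518], 'torque': [-0.021, -0.006, -0.013], 'gripper_width': 0.085}
side [[-0.98, -0.15, 0.16, 0.34], [-0.22, 0.62, -0.75, 1.06], [0.01, -0.77, -0.64, 0.99], [0.0, 0.0, 0.0, 1.0]] -0.13682191300384292
top [[0.02, -0.98, 0.19, 0.34], [-1.0, -0.02, 0.0, -0.0], [0.0, -0.19, -0.98, 1.22], [0.0, 0.0, 0.0, 1.0]] 0.03455910309062218
```

View pics/side0.png

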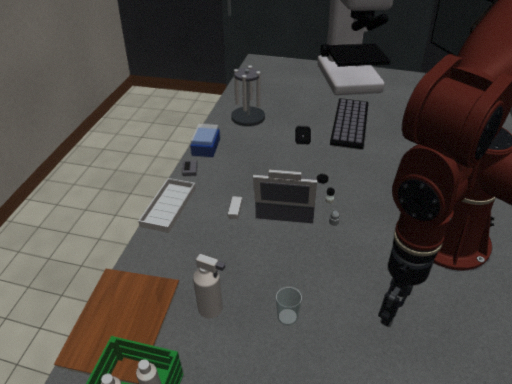

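View pics/top0.png

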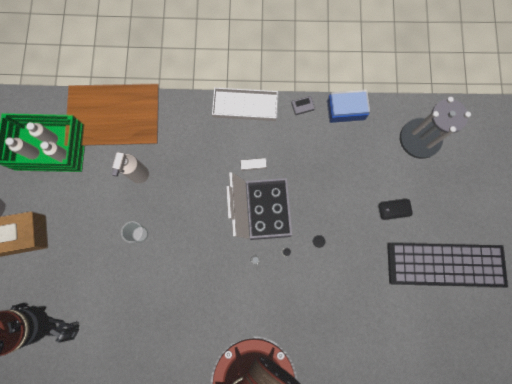

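```bash
python3 - <<'E'
from h import *
for n,(a,b,c,d) in (("side",(150,330,130,250)),("top",(200,340,140,290))):
    im=cv2.imread(f"pics/{n}0.png")[c:d,a:b];cv2.imwrite(f"pics/{n}0z.png",cv2.resize(im,None,fx=4,fy=4))
W=np.load("top0.npy");S=np.load("side0.npy")
m=(W[...,2]>.06)&(abs(W[...,1])<.25)&(W[...,0]>.2)&(W[...,0]<.7)
v,u=np.nonzero(m);print("top",u.min(),u.max(),v.min(),v.max())
for (u,v) in [(232,180),(231,200),(235,230),(249,183),(287,180),(251,238),(290,236),(255,165),(255,260),(287,252),(319,241),(135,170),(133,232),(397,209)]:
    print((u,v),np.round(W[v,u],3))
# case rim: points z .07-.08
q=W[(abs(W[...,2]-.075)<.006)&(abs(W[...,1])<.2)&(W[...,0]>.3)&(W[...,0]<.65)];q=q[:,:2].astype(np.float32)
r=cv2.minAreaRect(q*1000);print(len(q),r,cv2.boxPoints(r))
# lid plane from side
q=S[(S[...,2]>.09)&(S[...,2]<.28)&(abs(S[...,1])<.2)&(S[...,0]>.3)&(S[...,0]<.65)]
c=q.mean(0);_,_,V=np.linalg.svd(q-c);print(len(q),c,V);print(q.min(0),q.max(0), np.std((q-c)@V[2]))
for z in np.arange(.08,.28,.02):
    k=q[abs(q[:,2]-z)<.01]; 
    if len(k):print(round(z,2),len(k),k.mean(0).round(3),k.min(0).round(3),k.max(0).round(3))
E
```

```text
top 226 291 172 237
(232, 180) [0.575 0.072 0.198]
(231, 200) [0.515 0.072 0.216]
(235, 230) [0.435 0.059 0.2  ]
(249, 183) [0.598 0.028 0.061]
(287, 180) [ 0.624 -0.098  0.002]
(251, 238) [0.424 0.018 0.057]
(290, 236) [ 0.437 -0.108  0.003]
(255, 165) [0.668 0.01  0.024]
(255, 260) [0.358 0.004 0.044]
(287, 252) [ 0.384 -0.095  0.049]
(319, 241) [ 0.422 -0.2    0.018]
(135, 170) [0.618 0.372 0.123]
(133, 232) [0.441 0.4   0.006]
(397, 209) [ 0.529 -0.45   0.028]
429 ((519.565185546875, -32.28559112548828), (180.63685607910156, 132.5201873779297), 5.32073974609375) [[ 423.49158    25.313683]
 [ 435.78027  -106.635506]
 [ 615.6388    -89.884865]
 [ 603.3501     42.064323]]
1736 [0.50911276 0.06268018 0.16001016] [[-0.99522861 -0.09718279 -0.00869055]
 [-0.03275011  0.2488243   0.96799478]
 [-0.09191002  0.96366071 -0.25081981]]
[0.42013204 0.03253399 0.09008272] [0.60115572 0.08542369 0.23110881] 0.002106223245097161
0.1 221 [0.511 0.047 0.1  ] [0.423 0.033 0.09 ] [0.601 0.057 0.11 ]
0.12 241 [0.51  0.052 0.12 ] [0.422 0.035 0.11 ] [0.6   0.063 0.13 ]
0.14 257 [0.509 0.058 0.14 ] [0.422 0.044 0.13 ] [0.599 0.07  0.15 ]
0.16 262 [0.51  0.064 0.16 ] [0.42 0.05 0.15] [0.599 0.075 0.17 ]
0.18 300 [0.507 0.068 0.18 ] [0.42  0.056 0.17 ] [0.598 0.081 0.19 ]
0.2 262 [0.509 0.072 0.198] [0.421 0.058 0.19 ] [0.597 0.083 0.21 ]
0.22 190 [0.509 0.078 0.222] [0.465 0.068 0.21 ] [0.554 0.085 0.23 ]
0.24 3 [0.496 0.079 0.231] [0.468 0.076 0.231] [0.547 0.085 0.231]
```

```bash
ls pics
```

```text
side0.png
side0z.png
top0.png
top0z.png
```

```bash
cat >> h.py <<'E'
ex=np.array([-.0927,.9957,0]);ex/=np.linalg.norm(ex);Z=np.array([0,0,1.]);ey=np.cross(Z,ex)
C=np.array([.5196,-.0323,0]);H=C+.065*ex+.0755*Z
def Rt(phi):
    p=np.radians(phi);z=np.cos(p)*ex-np.sin(p)*Z
    return np.column_stack([ey,np.cross(z,ey),z])
def go(a,z,phi,b=0):  # TCP at hinge-relative a (rear), world z, tilt
    return H+a*ex+b*ey+(z-H[2])*Z,Rt(phi)
def cmd(p,Rw):
    s=arm.read_state();R0=R.from_quat(s["tcp_rot"])
    d=R0.inv().apply(p-s["position"])/.3; w=(R0.inv()*R.from_matrix(Rw)).as_rotvec(degrees=True)/120
    return d.round(3).tolist(),w.round(3).tolist()
def rep():
    s=arm.read_state();p=np.array(s["position"])-H;Rm=R.from_quat(s["tcp_rot"]).as_matrix()
    print("t",round(s["clock"],2),"a",round(p@ex*1000,1),"b",round(p@ey*1000,1),"z",round(s["position"][2]*1000,1),"phi",round(np.degrees(np.arctan2(-Rm[2,2],Rm[:,2]@ex)),1),"F(ex,ey,z)",np.round([np.dot(s["ft_force"],v) for v in(ex,ey,Z)],1),"w",round(s["gripper_width"]*1000,1))
def g(a,z,phi,b=0):
    rep(); print(cmd(*go(a/1000,z/1000,phi,b/1000)))
E
python3 -c "
from h import *
print(H);g(95,300,90)"
```

```text
[0.51357454 0.03242012 0.0755    ]
t 0.1 a 475.9 b 263.1 z 249.8 phi 90.1 F(ex,ey,z) [0.  1.3 0.4] w 85.7
([-1.378, -0.694, -0.167], [-0.0, -0.0, -0.239])
```

View pics/side0z.png

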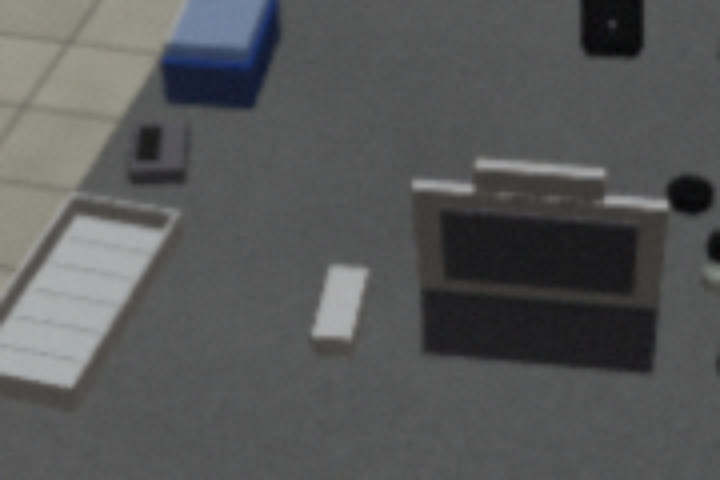

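View pics/top0z.png

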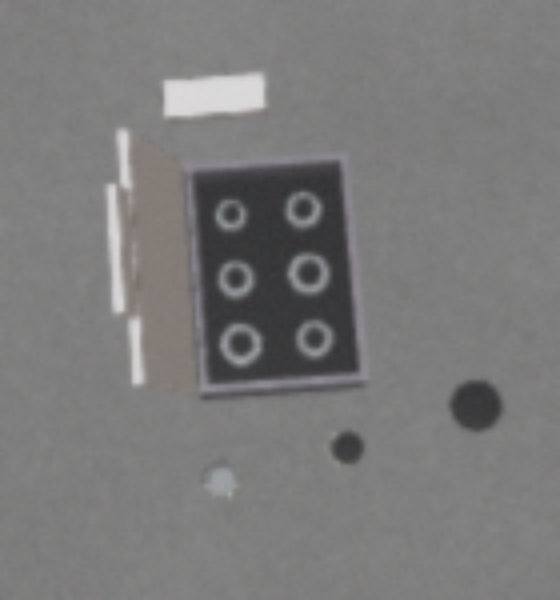

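```bash
python3 -m crank '{"delta_pos":[[-0.12,-0.06,-0.1],[-0.25,-0.12,-0.17],[-0.37,-0.18,-0.17],[-0.49,-0.25,-0.17],[-0.62,-0.31,-0.17]],"rot":[[0,0,-0.05],[0,0,-0.1],[0,0,-0.15],[0,0,-0.2],[0,0,-0.239]],"gripper":[0,0,0,0,0]}'; python3 -c "
from h import *
g(95,300,90)"
```

```text
clock: 0.52
position: [0.3314, 0.3341, 0.3012]
tcp_rot: [-0.05, 0.999, -0.0, -0.0]
ft_force: [1.1, 1.0, 0.3]
gripper_width: 0.0256
t 0.52 a 317.3 b 153.4 z 301.2 phi 90.0 F(ex,ey,z) [ 0.9 -1.2  0.3] w 25.6
([-0.506, -0.745, 0.004], [-0.0, -0.0, 0.003])
```

```bash
python3 -m crank '{"delta_pos":[[-0.07,-0.1,0],[-0.14,-0.21,0],[-0.21,-0.31,0],[-0.28,-0.41,0],[-0.35,-0.51,0]],"rot":[[0,0,0.003],[0,0,0.003],[0,0,0.003],[0,0,0.003],[0,0,0.003]],"gripper":[0,0,0,0,0]}'; python3 -m crank '{"delta_pos":[[-0.07,-0.1,0],[-0.13,-0.18,0],[-0.16,-0.23,0]],"rot":[[0,0,0],[0,0,0],[0,0,0]],"gripper":[0,0,0]}';python3 -c "
from h import *
g(90,226,90)
s=arm.read_state();f=vision.grab_frame('side');save('side1.png',f)
f=vision.grab_frame('wrist');save('wrist1.png',f)
T=np.eye(4);T[:3,:3]=R.from_quat(s['tcp_rot']).as_matrix();T[:3,3]=s['position'];TC=np.array(f['tool_from_camera'])
P=cloud(f,TC);np.save('w1.npy',P);print(TC.round(3).tolist())
"
```

```text
clock: 0.93
position: [0.4519, 0.1906, 0.3011]
tcp_rot: [-0.047, 0.999, -0.0, -0.0]
ft_force: [1.1, 0.4, 0.7]
gripper_width: 0.0003
clock: 1.18
position: [0.5079, 0.1238, 0.3006]
tcp_rot: [-0.046, 0.999, -0.001, -0.0]
ft_force: [-0.7, -0.5, -0.1]
gripper_width: 0.0004
t 1.18 a 91.5 b -2.8 z 300.6 phi 90.1 F(ex,ey,z) [-0.5  0.7 -0.1] w 0.4
([0.009, -0.005, 0.249], [-0.0, -0.0, -0.001])
[[-0.001, -0.951, -0.309, 0.079], [1.0, -0.0, -0.001, 0.0], [0.001, -0.309, 0.951, -0.124], [0.0, 0.0, 0.0, 1.0]]
```

View pics/side1.png

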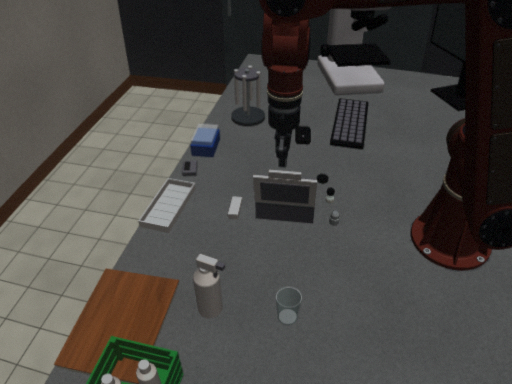

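View pics/wrist1.png

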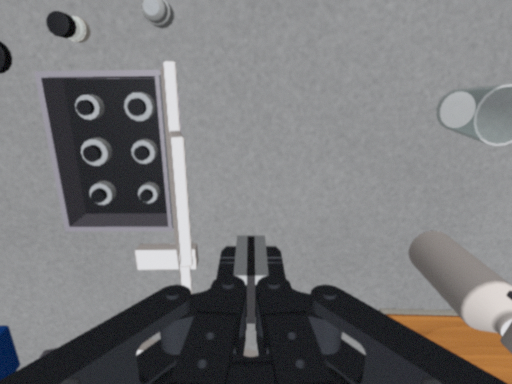

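```bash
python3 -c "
from h import *
P=np.load('w1.npy')
for v in (238,250,262,275,300): print(v,[(u,*(P[v,u]*1000).round(0)) for u in (222,230,236,240,250,262,266,270,280)])
q=P[:,150:215].reshape(-1,3);q=q[(q[:,2]>.055)&(q[:,2]<.13)]
print(len(q))
for x in np.arange(-.1,.1,.02):
    k=q[abs(q[:,0]-x)<.01]
    if len(k):print(round(x,2),len(k),np.percentile(k,[2,50,98],axis=0).round(3).tolist())
"
```

```text
238 [(222, np.float64(-133.0), np.float64(-42.0), np.float64(300.0)), (230, np.float64(-133.0), np.float64(-30.0), np.float64(300.0)), (236, np.float64(-134.0), np.float64(-21.0), np.float64(301.0)), (240, np.float64(11.0), np.float64(-5.0), np.float64(12.0)), (250, np.float64(11.0), np.float64(-0.0), np.float64(12.0)), (262, np.float64(11.0), np.float64(5.0), np.float64(12.0)), (266, np.float64(-133.0), np.float64(22.0), np.float64(299.0)), (270, np.float64(-133.0), np.float64(28.0), np.float64(300.0)), (280, np.float64(-133.0), np.float64(42.0), np.float64(300.0))]
250 [(222, np.float64(7.0), np.float64(-13.0), np.float64(8.0)), (230, np.float64(7.0), np.float64(-9.0), np.float64(8.0)), (236, np.float64(11.0), np.float64(-6.0), np.float64(0.0)), (240, np.float64(11.0), np.float64(-4.0), np.float64(0.0)), (250, np.float64(12.0), np.float64(-0.0), np.float64(-0.0)), (262, np.float64(11.0), np.float64(5.0), np.float64(1.0)), (266, np.float64(7.0), np.float64(7.0), np.float64(7.0)), (270, np.float64(7.0), np.float64(9.0), np.float64(8.0)), (280, np.float64(7.0), np.float64(14.0), np.fl
[... 1708 characters left out ...]
, 0.1], [-0.074, -0.052, 0.101], [-0.07, -0.049, 0.126]]
-0.06 163 [[-0.07, -0.063, 0.1], [-0.063, -0.053, 0.101], [-0.052, -0.049, 0.124]]
-0.04 197 [[-0.048, -0.063, 0.071], [-0.036, -0.045, 0.072], [-0.03, -0.041, 0.125]]
-0.02 382 [[-0.03, -0.061, 0.071], [-0.02, -0.045, 0.072], [-0.01, -0.041, 0.118]]
0.0 419 [[-0.01, -0.062, 0.071], [0.0, -0.045, 0.072], [0.01, -0.041, 0.118]]
0.02 457 [[0.01, -0.062, 0.071], [0.02, -0.045, 0.072], [0.03, -0.041, 0.12]]
0.04 579 [[0.03, -0.062, 0.071], [0.042, -0.046, 0.073], [0.05, -0.041, 0.122]]
0.06 424 [[0.05, -0.062, 0.099], [0.06, -0.053, 0.101], [0.07, -0.049, 0.123]]
0.08 434 [[0.07, -0.063, 0.099], [0.08, -0.053, 0.101], [0.09, -0.05, 0.123]]
```

```bash
python3 -c "
from h import *
P=np.load('w1.npy').reshape(-1,3);P=P[(abs(P[:,1])<.05)&(P[:,2]<.05)&(P[:,2]>-.1)]
for z in range(-60,24,4):
    k=P[abs(P[:,2]*1000-z)<2]
    if len(k):print(z,len(k),'y',(k[:,1].min()*1000).round(1),(k[:,1].max()*1000).round(1),'x',(k[:,0].max()*1000).round(1))
"
```

```text
-60 3738 y -50.0 50.0 x 18.8
-56 3741 y -50.0 50.0 x 18.9
-52 3664 y -50.0 49.9 x 18.4
-48 2555 y -48.8 48.5 x 18.5
-44 2040 y -44.3 45.9 x 16.8
-40 2971 y -41.8 42.4 x 13.4
-36 3274 y -38.5 39.0 x 14.1
-32 1707 y -35.5 36.1 x 14.6
-28 1371 y -31.9 32.0 x 14.5
-24 541 y -24.8 29.0 x 14.6
-20 576 y -15.9 16.6 x 12.9
-16 244 y -12.9 13.6 x 12.3
-12 309 y -13.5 13.8 x 12.3
-8 338 y -13.5 13.7 x 12.0
-4 302 y -13.4 13.7 x 12.1
0 283 y -13.5 13.8 x 11.9
4 272 y -13.5 13.6 x 12.0
8 241 y -13.3 13.6 x 11.9
12 154 y -12.6 12.5 x 12.0
16 40 y -6.3 6.6 x 11.3
```

```bash
python3 -m crank '{"delta_pos":[[0.01,0,0.12],[0.01,-0.01,0.24],[0.01,-0.03,0.247],[0.01,-0.05,0.247],[0.01,-0.06,0.247]],"rot":[[0,0,0],[0,0,0],[0,0,0],[0,0,0],[0,0,0]],"gripper":[0,0,0,0,0]}';python3 -c "
from h import *
g(60,226,90)"
```

```text
clock: 1.7
position: [0.5063, 0.1056, 0.2278]
tcp_rot: [-0.045, 0.999, -0.001, -0.0]
ft_force: [1.0, -0.3, 0.0]
gripper_width: 0.0003
t 1.7 a 73.6 b 0.4 z 227.8 phi 90.1 F(ex,ey,z) [-0.4 -1.   0. ] w 0.3
([-0.002, -0.045, 0.006], [-0.001, -0.0, -0.001])
```

```bash
python3 -m crank '{"delta_pos":[[0,-0.02,0.005],[0,-0.04,0.005],[0,-0.06,0.005],[0,-0.08,0.005],[0,-0.1,0.005]],"rot":[[0,0,0],[0,0,0],[0,0,0],[0,0,0],[0,0,0]],"gripper":[0,0,0,0,0]}';python3 -c "
from h import *
rep()"; python3 -m crank '{"delta_pos":[[0,-0.015,0],[0,-0.03,0],[0,-0.045,0],[0,-0.06,0],[0,-0.075,0]],"rot":[[0,0,0],[0,0,0],[0,0,0],[0,0,0],[0,0,0]],"gripper":[0,0,0,0,0]}';python3 -c "
from h import *
rep();f=vision.grab_frame('side');save('side2.png',f)
S=cloud(f);np.save('s2.npy',S)"
```

```text
clock: 2.12
position: [0.5094, 0.0751, 0.2269]
tcp_rot: [-0.045, 0.999, -0.001, 0.0]
ft_force: [0.1, 0.3, -0.0]
gripper_width: 0.0001
t 2.12 a 42.9 b 0.2 z 226.9 phi 90.1 F(ex,ey,z) [ 0.3 -0.2 -0. ] w 0.1
clock: 2.53
position: [0.5114, 0.0523, 0.2269]
tcp_rot: [-0.045, 0.999, -0.001, 0.0]
ft_force: [-0.1, -0.8, -0.1]
gripper_width: -0.0001
t 2.53 a 20.0 b 0.3 z 226.9 phi 90.1 F(ex,ey,z) [-0.8  0.2 -0.1] w -0.1
```

View pics/side2.png

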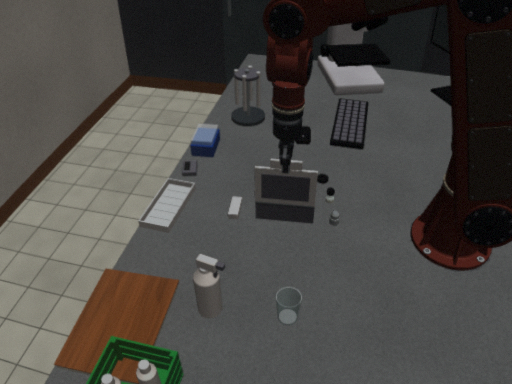

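```bash
cat >> h.py <<'E'
def lid(cam='side',S=None):
    if S is None: S=cloud(vision.grab_frame(cam))
    q=S.reshape(-1,3);q=q[~np.isnan(q[:,0])]-H;a=q@ex;b=q@ey;z=q[:,2];r=np.hypot(a,z)
    m=(r>.06)&(r<.128)&(abs(b)<.085)&(z>.004)&((abs(b)>.05)|(r<.1));a,z,r=a[m],z[m],r[m]
    if len(r)<30: print("lid none",len(r));return
    th=np.degrees(np.arctan2(z,-a)-np.arcsin(.008/r))
    print(cam,"lid deg",np.percentile(th,[10,50,90]).round(1),len(r))
E
python3 -c "
from h import *
lid('x',np.load('s2.npy'));lid('x',np.load('side0.npy'))"
```

```text
x lid deg [87.2 89.1 91.1] 834
x lid deg [103.5 105.1 106.7] 637
```

```bash
python3 -m crank '{"delta_pos":[[0,-0.012,0],[0,-0.024,0],[0,-0.036,0],[0,-0.036,0]],"rot":[[0,0,0],[0,0,0],[0,0,0],[0,0,0]],"gripper":[0,0,0,0]}';python3 -c "
from h import *
rep();lid();g(-100,275,90)"
```

```text
clock: 2.92
position: [0.5125, 0.0403, 0.2268]
tcp_rot: [-0.045, 0.999, -0.001, 0.0]
ft_force: [-0.6, 0.9, -0.4]
gripper_width: 0.0003
t 2.92 a 7.9 b 0.3 z 226.8 phi 90.1 F(ex,ey,z) [ 0.9  0.5 -0.4] w 0.3
side lid deg [81.9 84.2 86.4] 890
t 2.97 a 8.2 b 0.3 z 226.8 phi 90.1 F(ex,ey,z) [ 0.  -0.1 -0.4] w -0.1
([-0.002, -0.361, -0.16], [-0.001, 0.0, -0.002])
```

```bash
python3 -m crank '{"delta_pos":[[0,-0.01,0],[0,-0.01,0]],"rot":[[0,0,0],[0,0,0]],"gripper":[0,0]}';python3 -c "
from h import *
lid();g(-100,275,90)"
```

```text
clock: 3.13
position: [0.5128, 0.0373, 0.2268]
tcp_rot: [-0.045, 0.999, -0.001, 0.0]
ft_force: [0.5, -0.2, 0.6]
gripper_width: -0.0002
side lid deg [80.9 83.  85.2] 891
t 3.18 a 5.1 b 0.4 z 226.8 phi 90.1 F(ex,ey,z) [-0.4  0.1  0.2] w 0.0
([-0.002, -0.35, -0.16], [-0.001, 0.0, -0.002])
```

```bash
python3 -m crank '{"delta_pos":[[0,0,0],[0,0,0]],"rot":[[0,0,0],[0,0,0]],"gripper":[0,0]}';python3 -c "
from h import *
lid();g(-100,275,90)"
```

```text
clock: 3.35
position: [0.5128, 0.0375, 0.2268]
tcp_rot: [-0.045, 0.999, -0.001, 0.0]
ft_force: [0.5, -0.3, 1.1]
gripper_width: -0.0001
side lid deg [80.5 82.5 84.9] 908
t 3.4 a 5.1 b 0.3 z 226.8 phi 90.1 F(ex,ey,z) [-0.4  0.4 -0.5] w 0.1
([-0.002, -0.351, -0.16], [-0.001, 0.0, -0.002])
```

```bash
python3 -m crank '{"delta_pos":[[0,0.01,-0.125],[0,-0.08,-0.15],[0,-0.21,-0.15],[0,-0.34,-0.15],[0,-0.4,-0.15]],"rot":[[0,0,0],[0,0,0],[0,0,0],[0,0,0],[0,0,0]],"gripper":[0,0,0,0,0]}';python3 -c "
from h import *
lid();g(-105,212,70)"
```

```text
clock: 3.82
position: [0.5239, -0.0853, 0.2724]
tcp_rot: [-0.044, 0.999, -0.002, 0.001]
ft_force: [-0.3, -0.2, 0.0]
gripper_width: 0.0001
side lid deg [78.8 81.  83. ] 905
t 3.87 a -119.7 b 0.6 z 272.1 phi 90.2 F(ex,ey,z) [-2.6  0.3 -0.2] w 0.0
([-0.001, 0.05, 0.2], [-0.169, 0.001, -0.003])
```

```bash
python3 -m crank '{"delta_pos":[[0,0.02,0.1],[0,0.05,0.2],[0,0.05,0.2]],"rot":[[-0.06,0,0],[-0.12,0,0],[-0.169,0,0]],"gripper":[0,0,0]}';python3 -c "
from h import *
rep();lid();lid('top');g(-102,210,70)"
```

```text
clock: 4.12
position: [0.5211, -0.0703, 0.2086]
tcp_rot: [-0.042, 0.983, 0.178, -0.009]
ft_force: [-0.3, 0.6, -1.6]
gripper_width: 0.0002
t 4.12 a -103.0 b 2.1 z 208.6 phi 69.5 F(ex,ey,z) [ 0.7  0.3 -1.6] w 0.2
side lid deg [77.3 79.5 81.7] 916
top lid deg [79.3 80.6 81. ] 181
t 4.22 a -106.3 b 1.4 z 209.7 phi 69.7 F(ex,ey,z) [-0.  -1.1 -0.1] w 0.4
([-0.004, 0.014, 0.004], [0.003, 0.0, -0.005])
```

```bash
python3 -m crank '{"delta_pos":[[0,0.015,0],[0,0.03,0.01],[0,0.03,0.01],[0,0.03,0.01]],"rot":[[0,0,0],[0,0,0],[0,0,0],[0,0,0]],"gripper":[0,0,0,0]}';python3 -c "
from h import *
rep();lid();rep()"
```

```text
clock: 4.55
position: [0.5215, -0.0629, 0.211]
tcp_rot: [-0.042, 0.984, 0.175, -0.008]
ft_force: [0.7, 0.5, -0.6]
gripper_width: 0.0001
t 4.55 a -95.6 b 1.0 z 211.0 phi 69.8 F(ex,ey,z) [ 0.5 -0.7 -0.6] w 0.1
side lid deg [74.4 76.6 78.9] 937
t 4.6 a -95.9 b 1.0 z 210.9 phi 69.8 F(ex,ey,z) [0.8 0.1 0.8] w -0.2
```

```bash
python3 -m crank '{"delta_pos":[[0,0,0],[0,0,0],[0,0,0]],"rot":[[0,0,0],[0,0,0],[0,0,0]],"gripper":[0,0,0]}';python3 -c "
from h import *
rep();lid();rep()"
```

```text
clock: 4.85
position: [0.5216, -0.063, 0.2113]
tcp_rot: [-0.042, 0.984, 0.175, -0.008]
ft_force: [-0.3, -0.0, 0.6]
gripper_width: 0.0001
t 4.85 a -95.7 b 0.8 z 211.3 phi 69.8 F(ex,ey,z) [0.  0.3 0.6] w 0.1
side lid deg [71.5 73.8 76.1] 944
t 4.9 a -95.8 b 0.9 z 211.1 phi 69.8 F(ex,ey,z) [-1.   0.5 -0.1] w -0.0
```

```bash
python3 -m crank '{"delta_pos":[[0,0,0],[0,0,0],[0,0,0],[0,0,0],[0,0,0]],"rot":[[0,0,0],[0,0,0],[0,0,0],[0,0,0],[0,0,0]],"gripper":[0,0,0,0,0]}';python3 -c "
from h import *
rep();lid();rep()"
```

```text
clock: 5.32
position: [0.5216, -0.0631, 0.2111]
tcp_rot: [-0.042, 0.984, 0.175, -0.008]
ft_force: [-0.3, -0.7, 0.2]
gripper_width: 0.0001
t 5.32 a -95.9 b 0.9 z 211.1 phi 69.8 F(ex,ey,z) [-0.7  0.3  0.2] w 0.1
side lid deg [64.9 67.3 69.8] 974
t 5.37 a -95.9 b 0.9 z 211.1 phi 69.8 F(ex,ey,z) [ 0.6 -0.3 -0.2] w 0.2
```

```bash
python3 -m crank '{"delta_pos":[[0,0,0],[0,0,0],[0,0,0],[0,0,0],[0,-0.005,0]],"rot":[[0,0,0],[0,0,0],[0,0,0],[0,0,0],[0,0,0]],"gripper":[0,0,0,0,0]}';python3 -c "
from h import *
rep();f=vision.grab_frame('side');save('side3.png',f);lid('s',cloud(f));rep()"
```

```text
clock: 5.78
position: [0.5217, -0.0644, 0.2107]
tcp_rot: [-0.042, 0.984, 0.175, -0.008]
ft_force: [0.3, -0.9, 0.4]
gripper_width: -0.0003
t 5.78 a -97.2 b 0.9 z 210.7 phi 69.8 F(ex,ey,z) [-0.9 -0.3  0.4] w -0.3
s lid deg [56.2 58.6 61.2] 998
t 5.83 a -97.5 b 0.9 z 210.5 phi 69.8 F(ex,ey,z) [-0.9 -0.   0.2] w -0.1
```

View pics/side3.png

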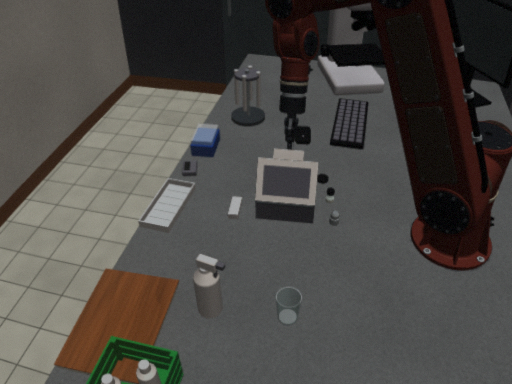

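```bash
python3 -m crank '{"delta_pos":[[0,0,0],[0,0,0],[0,0,0]],"rot":[[0,0,0],[0,0,0],[0,0,0]],"gripper":[0,0,0]}';python3 -c "
from h import *
rep();lid();rep()
for th in (57,54):
  for phi in (64,):
    t=np.radians(th);p=np.radians(phi);A=-160*np.cos(t)-13.6*np.sin(p);Zc=75.5+160*np.sin(t)-13.6*np.cos(p);print(th,phi,A,Zc)
"
```

```text
clock: 6.08
position: [0.5217, -0.0648, 0.2104]
tcp_rot: [-0.042, 0.984, 0.175, -0.008]
ft_force: [0.1, -0.1, -0.3]
gripper_width: -0.0
t 6.08 a -97.6 b 0.9 z 210.4 phi 69.8 F(ex,ey,z) [-0.2 -0.1 -0.3] w -0.0
side lid deg [55.7 58.3 60.9] 993
t 6.13 a -97.6 b 0.9 z 210.5 phi 69.8 F(ex,ey,z) [ 0.2 -0.2 -0.4] w -0.0
57 64 -99.365844632073 203.7254432749364
54 64 -106.26923939646439 198.98087150366013
```

```bash
cat >> h.py <<'E'
def low(ths,off=13.6,along=2):
    for th in ths:
        t=np.radians(th);phi=30+.68*max(th,0);p=np.radians(phi)
        A=-160*np.cos(t)-off*np.sin(p)-along*np.cos(p);Zc=75.5+160*np.sin(t)-off*np.cos(p)+along*np.sin(p)
        d,w=cmd(*go(A/1000,Zc/1000,phi,0));print(th,round(phi,1),d,w)
E
python3 -c "
from h import *
low([57.3,56.3,55.3,54.3,53.3])"
```

```text
57.3 69.0 [-0.003, -0.011, 0.008] [-0.007, 0.001, -0.004]
56.3 68.3 [-0.003, -0.02, 0.01] [-0.013, 0.001, -0.004]
55.3 67.6 [-0.003, -0.029, 0.013] [-0.018, 0.001, -0.004]
54.3 66.9 [-0.003, -0.038, 0.016] [-0.024, 0.001, -0.004]
53.3 66.2 [-0.003, -0.047, 0.019] [-0.03, 0.001, -0.004]
```

```bash
python3 -m crank '{"delta_pos":[[0,-0.009,0.003],[0,-0.018,0.006],[0,-0.028,0.011],[0,-0.037,0.015],[0,-0.047,0.019]],"rot":[[-0.006,0,0],[-0.012,0,-0.002],[-0.018,0,-0.004],[-0.024,0,-0.004],[-0.03,0,-0.004]],"gripper":[0,0,0,0,0]}';python3 -c "
from h import *
rep();lid();low([52.3,51.3,50.3,49.3,48.3])"
```

```text
clock: 6.55
position: [0.5227, -0.0764, 0.1998]
tcp_rot: [-0.045, 0.977, 0.207, -0.009]
ft_force: [-0.5, -0.3, -0.3]
gripper_width: -0.0002
t 6.55 a -109.2 b 1.0 z 199.8 phi 66.1 F(ex,ey,z) [-0.2  0.5 -0.3] w -0.2
side lid deg [50.8 53.1 55.7] 990
52.3 65.6 [-0.004, -0.005, 0.001] [-0.004, 0.001, -0.0]
51.3 64.9 [-0.004, -0.014, 0.004] [-0.01, 0.001, -0.0]
50.3 64.2 [-0.004, -0.023, 0.007] [-0.016, 0.001, -0.0]
49.3 63.5 [-0.004, -0.032, 0.01] [-0.021, 0.001, -0.0]
48.3 62.8 [-0.004, -0.041, 0.013] [-0.027, 0.001, -0.0]
```

```bash
python3 -m crank '{"delta_pos":[[0,-0.009,0.002],[0,-0.018,0.005],[0,-0.026,0.008],[0,-0.034,0.011],[0,-0.042,0.013]],"rot":[[-0.006,0,0],[-0.012,0,0],[-0.017,0,0],[-0.022,0,0],[-0.028,0,0]],"gripper":[0,0,0,0,0]}';python3 -c "
from h import *
rep();lid();low([47.3,46.3,45.3,44.3,43.3])"
```

```text
clock: 7.02
position: [0.5234, -0.087, 0.1903]
tcp_rot: [-0.045, 0.971, 0.236, -0.01]
ft_force: [-0.8, -0.8, -0.8]
gripper_width: -0.0001
t 7.02 a -119.9 b 1.3 z 190.3 phi 62.7 F(ex,ey,z) [-0.7  0.9 -0.8] w -0.1
side lid deg [45.6 48.2 50.9] 973
47.3 62.2 [-0.005, -0.005, 0.002] [-0.004, 0.0, -0.0]
46.3 61.5 [-0.005, -0.014, 0.005] [-0.009, 0.0, -0.0]
45.3 60.8 [-0.005, -0.023, 0.008] [-0.015, 0.0, -0.0]
44.3 60.1 [-0.005, -0.032, 0.012] [-0.021, 0.0, -0.0]
43.3 59.4 [-0.005, -0.041, 0.015] [-0.026, 0.0, -0.0]
```

```bash
python3 -m crank '{"delta_pos":[[-0.001,-0.009,0.003],[-0.002,-0.018,0.006],[-0.003,-0.026,0.009],[-0.004,-0.034,0.012],[-0.004,-0.043,0.016]],"rot":[[-0.006,0,0],[-0.012,0,0],[-0.017,0,0],[-0.022,0,0],[-0.028,0,0]],"gripper":[0,0,0,0,0]}';python3 -c "
from h import *
rep();lid();low([42,41,40,39,38])"
```

```text
clock: 7.48
position: [0.5255, -0.0968, 0.1795]
tcp_rot: [-0.044, 0.963, 0.265, -0.012]
ft_force: [0.1, -0.4, -0.3]
gripper_width: 0.0001
t 7.48 a -129.7 b 0.1 z 179.5 phi 59.2 F(ex,ey,z) [-0.4 -0.1 -0.3] w 0.1
side lid deg [40.6 43.1 45.9] 953
42 58.6 [-0.001, -0.007, 0.002] [-0.005, 0.0, -0.001]
41 57.9 [-0.001, -0.016, 0.005] [-0.01, 0.0, -0.001]
40 57.2 [-0.001, -0.024, 0.009] [-0.016, 0.0, -0.001]
39 56.5 [-0.001, -0.033, 0.013] [-0.022, 0.0, -0.001]
38 55.8 [-0.001, -0.042, 0.016] [-0.027, 0.0, -0.001]
```

```bash
python3 -m crank '{"delta_pos":[[0,-0.009,0.003],[0,-0.018,0.006],[0,-0.027,0.01],[0,-0.035,0.013],[0,-0.043,0.017]],"rot":[[-0.006,0,0],[-0.012,0,0],[-0.017,0,0],[-0.023,0,0],[-0.028,0,0]],"gripper":[0,0,0,0,0]}';python3 -c "
from h import *
rep();lid();low([37,36,35,34,33])"
```

```text
clock: 7.95
position: [0.5261, -0.1059, 0.1675]
tcp_rot: [-0.044, 0.955, 0.295, -0.013]
ft_force: [0.3, -1.3, -0.6]
gripper_width: -0.0001
t 7.95 a -138.9 b 0.3 z 167.5 phi 55.7 F(ex,ey,z) [-1.3 -0.1 -0.6] w -0.1
side lid deg [35.4 38.  40.6] 920
37 55.2 [-0.002, -0.005, 0.001] [-0.004, 0.0, -0.001]
36 54.5 [-0.002, -0.014, 0.005] [-0.01, 0.0, -0.001]
35 53.8 [-0.002, -0.022, 0.009] [-0.015, 0.0, -0.001]
34 53.1 [-0.002, -0.031, 0.013] [-0.021, 0.0, -0.001]
33 52.4 [-0.002, -0.04, 0.017] [-0.027, 0.0, -0.001]
```

```bash
python3 -m crank '{"delta_pos":[[0,-0.009,0.003],[0,-0.018,0.007],[0,-0.026,0.011],[0,-0.034,0.015],[-0.002,-0.042,0.018]],"rot":[[-0.006,0,0],[-0.012,0,0],[-0.017,0,0],[-0.023,0,0],[-0.028,0,0]],"gripper":[0,0,0,0,0]}';python3 -c "
from h import *
rep();lid();low([32,31,30,29,28])"
```

```text
clock: 8.42
position: [0.5271, -0.1136, 0.1549]
tcp_rot: [-0.043, 0.945, 0.323, -0.015]
ft_force: [-0.8, -1.0, -0.8]
gripper_width: -0.0003
t 8.42 a -146.6 b 0.1 z 154.9 phi 52.2 F(ex,ey,z) [-1.   0.9 -0.8] w -0.3
side lid deg [30.3 32.9 35.7] 897
32 51.8 [-0.0, -0.003, 0.001] [-0.003, 0.0, -0.001]
31 51.1 [-0.0, -0.012, 0.005] [-0.009, 0.0, -0.001]
30 50.4 [-0.0, -0.021, 0.009] [-0.015, 0.0, -0.001]
29 49.7 [-0.0, -0.03, 0.013] [-0.02, 0.0, -0.001]
28 49.0 [-0.001, -0.038, 0.017] [-0.026, 0.0, -0.001]
```

```bash
python3 -m crank '{"delta_pos":[[0,-0.009,0.004],[0,-0.017,0.008],[0,-0.026,0.012],[0,-0.034,0.016],[0,-0.042,0.019]],"rot":[[-0.006,0,0],[-0.012,0,0],[-0.017,0,0],[-0.023,0,0],[-0.029,0,0]],"gripper":[0,0,0,0,0]}';python3 -c "
from h import *
rep();lid();low([26.5,25.5,24.5,23.5,22.5])"
```

```text
clock: 8.88
position: [0.5276, -0.1204, 0.1418]
tcp_rot: [-0.042, 0.935, 0.353, -0.017]
ft_force: [-0.6, 0.6, -0.6]
gripper_width: -0.0002
t 8.88 a -153.5 b 0.2 z 141.8 phi 48.6 F(ex,ey,z) [ 0.7  0.6 -0.6] w -0.2
side lid deg [25.6 27.9 30.4] 852
26.5 48.0 [-0.002, -0.006, 0.002] [-0.004, 0.0, -0.002]
25.5 47.3 [-0.002, -0.015, 0.007] [-0.01, 0.0, -0.002]
24.5 46.7 [-0.002, -0.023, 0.011] [-0.016, 0.0, -0.002]
23.5 46.0 [-0.002, -0.032, 0.015] [-0.021, 0.0, -0.002]
22.5 45.3 [-0.002, -0.04, 0.02] [-0.027, 0.0, -0.002]
```

```bash
python3 -m crank '{"delta_pos":[[0,-0.009,0.004],[0,-0.017,0.008],[0,-0.025,0.012],[0,-0.033,0.016],[0,-0.04,0.02]],"rot":[[-0.006,0,0],[-0.012,0,0],[-0.017,0,0],[-0.022,0,0],[-0.027,0,0]],"gripper":[0,0,0,0,0]}';python3 -c "
from h import *
rep();f=vision.grab_frame('side');save('side4.png',f);lid('s',cloud(f));low([21.5,20.5,19.5,18.5,17.5])"
```

```text
clock: 9.35
position: [0.5278, -0.1258, 0.1283]
tcp_rot: [-0.041, 0.924, 0.38, -0.018]
ft_force: [0.6, -0.6, -0.2]
gripper_width: -0.0001
t 9.35 a -158.9 b 0.5 z 128.3 phi 45.2 F(ex,ey,z) [-0.7 -0.5 -0.2] w -0.1
s lid deg [20.5 22.8 25.3] 803
21.5 44.6 [-0.002, -0.006, 0.002] [-0.005, 0.0, -0.002]
20.5 43.9 [-0.002, -0.015, 0.007] [-0.01, 0.0, -0.002]
19.5 43.3 [-0.002, -0.023, 0.011] [-0.016, 0.0, -0.002]
18.5 42.6 [-0.002, -0.032, 0.016] [-0.022, 0.0, -0.002]
17.5 41.9 [-0.002, -0.04, 0.021] [-0.027, 0.0, -0.002]
```

View pics/side4.png

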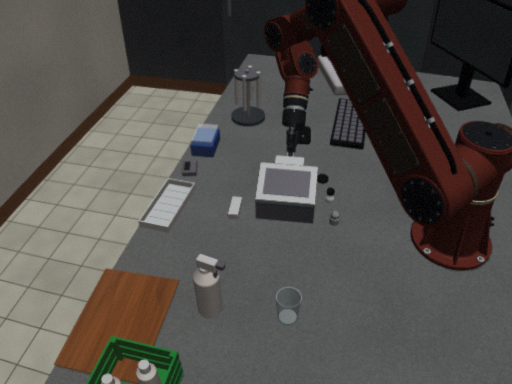

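```bash
python3 -m crank '{"delta_pos":[[0,-0.008,0.004],[0,-0.016,0.008],[0,-0.024,0.012],[0,-0.032,0.016],[-0.001,-0.04,0.021]],"rot":[[-0.006,0,0],[-0.012,0,0],[-0.017,0,0],[-0.022,0,0],[-0.027,0,-0.001]],"gripper":[0,0,0,0,0]}';python3 -c "
from h import *
rep();lid();low([16.5,15.5,14.5,13.5,12.5])"
```

```text
clock: 9.82
position: [0.5281, -0.1301, 0.1144]
tcp_rot: [-0.041, 0.912, 0.407, -0.019]
ft_force: [-0.7, -0.4, 0.1]
gripper_width: -0.0003
t 9.82 a -163.2 b 0.6 z 114.4 phi 41.9 F(ex,ey,z) [-0.3  0.7  0.1] w -0.3
side lid deg [15.8 18.1 20.6] 747
16.5 41.2 [-0.003, -0.005, 0.002] [-0.005, -0.0, -0.001]
15.5 40.5 [-0.003, -0.014, 0.006] [-0.011, -0.0, -0.001]
14.5 39.9 [-0.003, -0.022, 0.011] [-0.016, -0.0, -0.001]
13.5 39.2 [-0.003, -0.03, 0.016] [-0.022, -0.0, -0.001]
12.5 38.5 [-0.003, -0.039, 0.021] [-0.028, -0.0, -0.001]
```

```bash
python3 -m crank '{"delta_pos":[[0,-0.008,0.004],[-0.001,-0.016,0.008],[-0.001,-0.024,0.012],[-0.002,-0.032,0.017],[-0.002,-0.039,0.021]],"rot":[[-0.006,0,0],[-0.012,0,0],[-0.017,0,0],[-0.023,0,0],[-0.028,0,-0.001]],"gripper":[0,0,0,0,0]}';python3 -c "
from h import *
rep();lid();low([11.5,10.7,9.9,9.1,8.3])"
```

```text
clock: 10.28
position: [0.5287, -0.1333, 0.1003]
tcp_rot: [-0.042, 0.899, 0.435, -0.02]
ft_force: [0.7, -0.2, -0.3]
gripper_width: -0.0
t 10.28 a -166.4 b 0.3 z 100.3 phi 38.4 F(ex,ey,z) [-0.2 -0.7 -0.3] w -0.0
side lid deg [10.6 13.  15.2] 698
11.5 37.8 [-0.002, -0.005, 0.003] [-0.004, -0.0, -0.0]
10.7 37.3 [-0.002, -0.012, 0.007] [-0.009, -0.0, -0.0]
9.9 36.7 [-0.002, -0.018, 0.011] [-0.013, -0.0, -0.0]
9.1 36.2 [-0.002, -0.025, 0.015] [-0.018, -0.0, -0.0]
8.3 35.6 [-0.002, -0.031, 0.019] [-0.022, -0.0, -0.0]
```

```bash
python3 -m crank '{"delta_pos":[[0,-0.007,0.004],[0,-0.014,0.008],[-0.001,-0.02,0.012],[-0.001,-0.026,0.016],[-0.001,-0.031,0.019]],"rot":[[-0.005,0,0],[-0.01,0,0],[-0.014,0,0],[-0.018,0,0],[-0.022,0,0]],"gripper":[0,0,0,0,0]}';python3 -c "
from h import *
rep();lid();low([7.6,6.9,6.2,5.5,4.8])"
```

```text
clock: 10.75
position: [0.5289, -0.1347, 0.0885]
tcp_rot: [-0.041, 0.889, 0.456, -0.021]
ft_force: [-0.6, -1.5, -1.1]
gripper_width: 0.0
t 10.75 a -167.8 b 0.2 z 88.5 phi 35.6 F(ex,ey,z) [-1.4  0.7 -1.1] w 0.0
side lid deg [ 7.   9.1 11.5] 643
7.6 35.2 [-0.001, -0.004, 0.002] [-0.003, -0.0, -0.001]
6.9 34.7 [-0.001, -0.01, 0.005] [-0.007, -0.0, -0.001]
6.2 34.2 [-0.001, -0.016, 0.009] [-0.011, -0.0, -0.001]
5.5 33.7 [-0.001, -0.021, 0.012] [-0.015, -0.0, -0.001]
4.8 33.3 [-0.001, -0.027, 0.016] [-0.019, -0.0, -0.001]
```

```bash
python3 -m crank '{"delta_pos":[[0,-0.006,0.003],[0,-0.012,0.006],[0,-0.018,0.01],[0,-0.023,0.013],[0,-0.027,0.016]],"rot":[[-0.004,0,0],[-0.008,0,0],[-0.012,0,0],[-0.015,0,0],[-0.019,0,0]],"gripper":[0,0,0,0,0]}';python3 -c "
from h import *
rep();lid();low([4.2,3.6,3.0,2.4,1.8])"
```

```text
clock: 11.22
position: [0.5289, -0.1355, 0.0784]
tcp_rot: [-0.04, 0.879, 0.475, -0.022]
ft_force: [1.5, -0.7, -0.7]
gripper_width: 0.0001
t 11.22 a -168.6 b 0.3 z 78.4 phi 33.3 F(ex,ey,z) [-0.9 -1.4 -0.7] w 0.1
side lid deg [3.8 5.7 7.9] 615
4.2 32.9 [-0.002, -0.003, 0.002] [-0.003, -0.0, -0.001]
3.6 32.4 [-0.002, -0.008, 0.005] [-0.006, -0.0, -0.001]
3.0 32.0 [-0.002, -0.013, 0.008] [-0.01, -0.0, -0.001]
2.4 31.6 [-0.002, -0.018, 0.011] [-0.013, -0.0, -0.001]
1.8 31.2 [-0.002, -0.023, 0.014] [-0.016, -0.0, -0.001]
```

```bash
python3 -m crank '{"delta_pos":[[0,-0.005,0.003],[0,-0.01,0.006],[0,-0.014,0.009],[0,-0.018,0.011],[0,-0.022,0.013]],"rot":[[-0.003,0,0],[-0.006,0,0],[-0.009,0,0],[-0.012,0,0],[-0.015,0,0]],"gripper":[0,0,0,0,0]}';python3 -c "
from h import *
rep();lid();low([1.4,1,.6,.2,-.2])"
```

```text
clock: 11.68
position: [0.5287, -0.1357, 0.0702]
tcp_rot: [-0.04, 0.871, 0.489, -0.023]
ft_force: [0.9, 0.0, -0.9]
gripper_width: 0.0
t 11.68 a -168.8 b 0.5 z 70.2 phi 31.4 F(ex,ey,z) [-0.1 -0.9 -0.9] w 0.0
side lid deg [1.1 2.9 5. ] 584
1.4 31.0 [-0.002, -0.003, 0.002] [-0.003, -0.0, -0.001]
1 30.7 [-0.002, -0.006, 0.004] [-0.005, -0.0, -0.001]
0.6 30.4 [-0.002, -0.009, 0.006] [-0.008, -0.0, -0.001]
0.2 30.1 [-0.002, -0.012, 0.008] [-0.01, -0.0, -0.001]
-0.2 30.0 [-0.002, -0.016, 0.01] [-0.011, -0.0, -0.001]
```

```bash
python3 -m crank '{"delta_pos":[[0,-0.004,0.002],[0,-0.007,0.004],[0,-0.01,0.006],[0,-0.013,0.008],[0,-0.016,0.01]],"rot":[[-0.003,0,0],[-0.005,0,0],[-0.008,0,0],[-0.01,0,0],[-0.01,0,0]],"gripper":[0,0,0,0,0]}';python3 -c "
from h import *
rep();lid();lid('top');low([-.6,-1,-1.4,-1.8,-2.2])"
```

```text
clock: 12.15
position: [0.5284, -0.1357, 0.0638]
tcp_rot: [-0.039, 0.865, 0.499, -0.024]
ft_force: [0.6, -0.6, -0.5]
gripper_width: -0.0001
t 12.15 a -168.7 b 0.8 z 63.8 phi 30.1 F(ex,ey,z) [-0.6 -0.5 -0.5] w -0.1
side lid deg [-1.   0.8  2.9] 551
top lid deg [-1.1  0.9  3.2] 608
-0.6 30.0 [-0.003, -0.002, 0.002] [-0.001, -0.0, -0.001]
-1 30.0 [-0.003, -0.005, 0.004] [-0.001, -0.0, -0.001]
-1.4 30.0 [-0.003, -0.008, 0.006] [-0.001, -0.0, -0.001]
-1.8 30.0 [-0.003, -0.012, 0.008] [-0.001, -0.0, -0.001]
-2.2 30.0 [-0.003, -0.015, 0.01] [-0.001, -0.0, -0.001]
```

```bash
python3 -m crank '{"delta_pos":[[0,-0.003,0.002],[0,-0.006,0.003],[0,-0.009,0.005],[0,-0.012,0.006],[0,-0.014,0.007]],"rot":[[0,0,0],[0,0,0],[0,0,0],[0,0,0],[0,0,0]],"gripper":[0,0,0,0,0]}';python3 -c "
from h import *
rep();lid();lid('top')"; python3 -m crank '{"delta_pos":[[0,-0.003,0.002],[0,-0.006,0.003],[0,-0.009,0.005],[0,-0.012,0.006],[0,-0.015,0.008]],"rot":[[0,0,0],[0,0,0],[0,0,0],[0,0,0],[0,0,0]],"gripper":[0,0,0,0,0]}';python3 -c "
from h import *
rep();lid();lid('top')"
```

```text
clock: 12.67
position: [0.5284, -0.1359, 0.0592]
tcp_rot: [-0.039, 0.866, 0.499, -0.024]
ft_force: [-0.6, -0.6, -0.4]
gripper_width: 0.0004
t 12.67 a -169.0 b 0.8 z 59.2 phi 30.1 F(ex,ey,z) [-0.5  0.6 -0.4] w 0.4
side lid deg [-1.   0.7  2.8] 548
top lid deg [-0.8  0.9  3.2] 615
clock: 13.18
position: [0.5284, -0.1361, 0.0539]
tcp_rot: [-0.039, 0.866, 0.499, -0.024]
ft_force: [-1.0, -0.5, 0.4]
gripper_width: -0.0002
t 13.18 a -169.2 b 0.8 z 53.9 phi 30.1 F(ex,ey,z) [-0.4  1.   0.4] w -0.2
side lid deg [-1.1  0.6  2.8] 537
top lid deg [-1.1  0.9  3.1] 613
```

```bash
python3 -c "
from h import *
g(-270,60,30);g(-300,250,30)"
```

```text
t 13.28 a -169.1 b 0.9 z 53.8 phi 30.1 F(ex,ey,z) [0.6 0.4 0.1] w -0.1
([-0.003, -0.151, -0.301], [-0.001, -0.0, -0.001])
t 13.28 a -169.1 b 0.9 z 53.8 phi 30.1 F(ex,ey,z) [0.6 0.4 0.1] w -0.1
([-0.002, 0.347, -0.705], [-0.001, -0.0, -0.001])
```

```bash
python3 -m crank '{"delta_pos":[[0,-0.03,-0.05],[0,-0.06,-0.11],[0,-0.1,-0.19],[0,-0.14,-0.27],[0,-0.15,-0.3]],"rot":[[0,0,0],[0,0,0],[0,0,0],[0,0,0],[0,0,0]],"gripper":[0,0,0,0,0]}'; python3 -m crank '{"delta_pos":[[0,0.07,-0.06],[0,0.15,-0.12],[0,0.25,-0.2],[0,0.35,-0.28],[0,0.4,-0.32]],"rot":[[0,0,0],[0,0,0],[0,0,0],[0,0,0],[0,0,0]],"gripper":[0,0,0,0,0]}'; python3 -m crank '{"delta_pos":[[0,0.01,0],[0,0.01,0]],"rot":[[0,0,0],[0,0,0]],"gripper":[0,0]}';python3 -c "
from h import *
rep()
for n in('side','top'):
    f=vision.grab_frame(n);save(n+'9.png',f);W=cloud(f);lid(n,W)
    q=W.reshape(-1,3)-H;a,b,z=q@ex,q@ey,q[:,2]
    for lo,hi in((-.155,-.133),(-.125,-.1),(-.1,-.05),(-.05,-.01)):
        m=(a>lo)&(a<hi)&(abs(b)<.04)&(z>-.03);print(n,lo,hi,m.sum(),np.median(z[m]*1000).round(1))
"
```

```text
clock: 13.7
position: [0.5373, -0.2389, 0.0598]
tcp_rot: [-0.039, 0.866, 0.498, -0.023]
ft_force: [-0.4, 0.6, -0.1]
gripper_width: -0.0002
clock: 14.12
position: [0.5207, -0.2366, 0.1958]
tcp_rot: [-0.033, 0.874, 0.485, -0.01]
ft_force: [0.6, -0.4, -0.3]
gripper_width: 0.0
clock: 14.28
position: [0.5209, -0.2352, 0.1998]
tcp_rot: [-0.033, 0.875, 0.484, -0.01]
ft_force: [0.7, -0.2, -0.3]
gripper_width: -0.0001
t 14.28 a -267.1 b 17.5 z 199.8 phi 32.2 F(ex,ey,z) [-0.3 -0.7 -0.3] w -0.1
side lid deg [-1.   0.7  2.6] 537
side -0.155 -0.133 95 7.8
side -0.125 -0.1 110 9.0
side -0.1 -0.05 249 9.7
side -0.05 -0.01 236 8.8
top lid deg [-1.1  0.9  3. ] 898
top -0.155 -0.133 180 7.8
top -0.125 -0.1 208 8.7
top -0.1 -0.05 414 9.8
top -0.05 -0.01 328 9.2
```

```bash
python3 -c "
from h import *
a=cv2.imread('pics/side9.png');b=cv2.imread('pics/top9.png');b0=cv2.imread('pics/top0.png')
c=np.hstack([cv2.resize(x,(400,300)) for x in(b0,b)]);d=np.hstack([cv2.resize(a,(400,300)),cv2.resize(a[110:260,170:370],(400,300))]);cv2.imwrite('pics/cmp9.png',np.vstack([c,d]))"
```

```text
(no output)
```

View pics/cmp9.png

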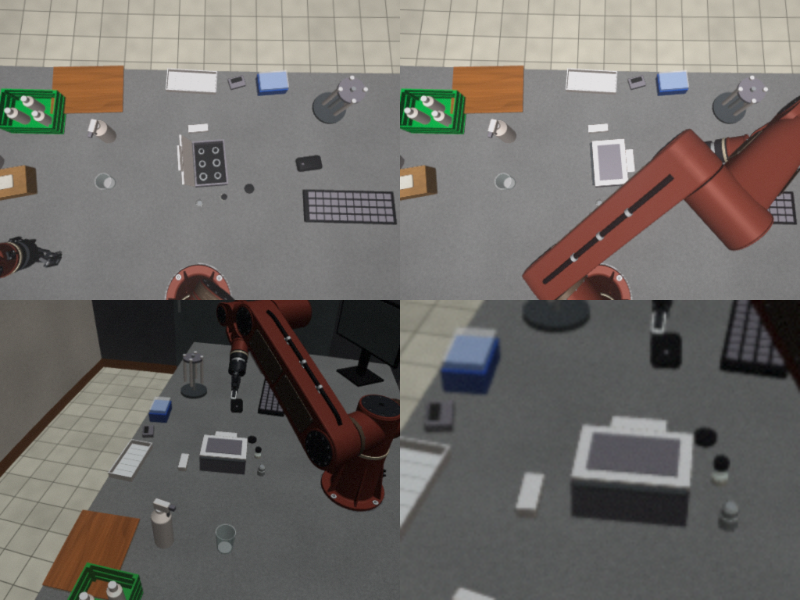

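```bash
python3 -c "
from h import *
s=arm.read_state();print(np.round(s['joints'],2),np.round(s['dq'],3))
A=np.load('side0.npy');B=cloud(vision.grab_frame('side'))
# mouse/lens cap/vial/objective/slide box/beaker/spray/ check: mean heights in old footprints
for n,x,y,r in(('slide',.668,.01,.05),('v1',.358,.004,.03),('v2',.384,-.095,.03),('cap',.422,-.2,.04),('mouse',.529,-.45,.07),('beaker',.43,.40,.06),('spray',.6,.372,.06)):
    o=[]
    for W in(A,B):
        q=W.reshape(-1,3);q=q[(np.hypot(q[:,0]-x,q[:,1]-y)<r)&(q[:,2]>.008)&(q[:,2]<.21)];o.append((len(q),(q.mean(0)*1000).round(0).tolist()))
    print(n,o)
"
```

```text
[-0.84  1.06  0.61  2.02  0.55 -1.19] [ 0.003  0.027  0.    -0.002 -0.001 -0.   ]
slide [(208, [673.0, 21.0, 20.0]), (210, [673.0, 21.0, 20.0])]
v1 [(108, [360.0, 11.0, 29.0]), (109, [360.0, 11.0, 28.0])]
v2 [(108, [385.0, -88.0, 34.0]), (105, [385.0, -88.0, 34.0])]
cap [(76, [423.0, -197.0, 13.0]), (73, [423.0, -198.0, 13.0])]
mouse [(249, [530.0, -432.0, 23.0]), (237, [529.0, -430.0, 23.0])]
beaker [(788, [435.0, 381.0, 54.0]), (783, [435.0, 381.0, 55.0])]
spray [(995, [616.0, 411.0, 128.0]), (999, [617.0, 411.0, 128.0])]
```

```bash
python3 -m crank '{"delta_pos":[[0,0,0],[0,0,0],[0,0,0],[0,0,0],[0,0,0]],"rot":[[0.05,0,0],[0.1,0,0],[0.15,0,0],[0.2,0,0],[0.2,0,0]],"gripper":[0,0,0,0,0]}'; python3 -m crank '{"delta_pos":[[0,0,0],[0,0,0],[0,0,0]],"rot":[[0,0,0],[0,0,0],[0,0,0]],"gripper":[0,0,0]}';python3 -c "
from h import *
rep();s=arm.read_state();print(np.round(s['joints'],3),np.round(s['dq'],3));lid();lid('top')
print(arm.hand_in())"
```

```text
clock: 14.85
position: [0.5212, -0.2332, 0.1987]
tcp_rot: [-0.036, 0.956, 0.29, -0.003]
ft_force: [0.0, -0.0, 0.7]
gripper_width: 0.0
clock: 15.1
position: [0.521, -0.2334, 0.1972]
tcp_rot: [-0.035, 0.956, 0.292, -0.004]
ft_force: [-1.7, -0.1, -0.6]
gripper_width: 0.0003
t 15.1 a -265.3 b 17.3 z 197.2 phi 56.1 F(ex,ey,z) [ 0.1  1.7 -0.6] w 0.3
[-0.761  0.737  0.275  1.564  0.394 -0.926] [-0.006  0.004 -0.    -0.008 -0.005  0.005]
side lid deg [-1.   0.8  2.8] 553
top lid deg [-1.1  1.   3.2] 566
the job is handed in; nothing more can be done
None
```

The lid is fully shut, the hand is clear of everything, and the job was handed in at about 15 s. With the gripper closed, I pushed the lid from behind to just past upright and it fell by itself. I caught it at about 58° on the outside of a finger under the lip and carried it down to shut over about 6 s. I then lowered the finger 10 mm clear and withdrew.

**Lid:** the last camera checks read 0.8° and 1.0°. That is the estimate's usual offset: the top of the lip sits 8 mm above the hinge plane, as it should when shut, and the reading stayed put as the finger left.

**Forces:** every force reading I took stayed within a few newtons, about the level of the sensor's noise.

**Bystanders:** the side camera showed all seven where they started, within 2 mm.

**Joint 4 limit:** while I was raising the hand afterwards, joint 4 read 2.02 rad, which is the end of its range, and the tool fell short of its target. I turned the hand back and joint 4 read 1.56 rad before I handed in. I did not see a reading above 2.02, but I only had it to two decimals.

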